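# Make up two sample-preparation kits on a lab bench

## Robot

A 6-joint arm with a two-finger parallel gripper is mounted at the origin on the work surface. World frame = base frame: x ahead of the robot, y to its left, z up, the work surface at z = 0. Lengths are in m, angles in degrees, forces in N, time in s.
With the tool pointing down it reaches from about 0.3 to 0.85 m from the base axis. Payload 5.4 kg.
Tool frame: the origin (TCP) lies midway between the tips of the shut fingers; the grasp point (between the pads) lies 19 mm behind it; z points along the fingers, y is the direction in which the jaws open and shut (so a half turn about z gives the same grasp; the last joint's range is limited). The gripper opens to 85 mm and grips with 20 to 120 N. Pads are 22 mm wide; open, the fingers measure 114 mm over their backs; the gripper's body (76 mm by 85 mm) begins 54 mm behind the grasp point. The pads swing forward as they close: fully open they stand 13 mm farther back than shut.
Start: joints at [61.931, 9.076, 91.501, -0, 79.423, -12.038], TCP at [0.159, 0.553, 0.231] pointing down, gripper open.
Joint ranges: [-166.64, 166.64], [-54.1, 131.32], [10.49, 154.53], [-73.88, 253.88], [9.74, 151.15], [-171.62, 171.62]. Speed limits (degrees/s): [147.25, 147.25, 180, 180, 180, 180].

## Interface

Orientations are given as a 3x3 rotation matrix whose columns are the frame's x, y, z axes.
In Python, from station import telemetry, vision, env gives the robot as it stands.
- The arm moves only by the tool send_rows, never from a script. Its argument "commands" is text: rows parted by semicolons, each of 4 numbers parted by spaces: the shift along the tool's x, y, z in cm, then the turn about the tool's z in degrees. In form: x y z yaw; .... A call has 1 to 12 rows; each row shifts and turns the pose as measured when the row begins, along the tool's axes as they then stand; what a row does not reach is not made up. A row lasts 1/8 s, in which the tool goes at most 62.5 mm and 10.7 degrees, less where a joint would pass 70% of its speed; a pose out of reach is approached as far as the arm can. A call is refused whole if a number of a shift passes 6.25 or a number of a turn 10.7, either way. A call with a gripper value outside its range is refused whole. "hand" is the opening, from 0 (shut) to 1 (fully open), set as the call begins (left out, the last holds). The fingers move at their own pace and stop on an object; "force" is the grip in N (left out, the last holds). Time passes only in rows, so rows that do not move let the fingers close. It gives the time, the measured TCP pose, the force and the opening at its end, in the units of the state.
- telemetry.get_obs(): the state, without advancing time (a new reading comes with each control period).
- vision.grab_frame(name): name is "side" or "top" or "wrist"; returns the picture (400x640x3 uint8, red, green, blue); there is no depth.
- vision.get_calibration(name): a dict with "vertical_fov" (degrees; the focal length in pixels is half the picture's height over the tangent of half this angle, whatever the lens; pixels are square), "cx", "cy" (the principal point, pixels), "extrinsics" (4x4, takes a point from camera to world coordinates); the wrist camera has in their place "hand_eye" (4x4, takes a point from camera to tool coordinates, whose origin is the TCP and whose axes are the flange's). Camera axes: x right, y up, looking along -z (the intrinsics and any distortion apply to the point x, -y, -z); pixel columns grow to the right and rows downward; lengths in m; the calibration is good to about 2 mm. A picture is of the moment at which its call begins: read the wrist's pose just before it. get_calibration takes no time and is no camera call.
- env.sign_off(): hands the job in, once; it reports no verdict.
The state is a dict: "t": time; "joint_pos": joint angles; "joint_vel": joint speeds; "joint_efforts": joint torques, N m; "tcp_pos": TCP position; "eef_rot": TCP orientation; "force": force on the tool from outside, world axes, zero at the start; "wrist_torque": the same for the moment, N m; "width": finger opening in m.
Only numpy, scipy, OpenCV 4.12 (cv2) and the standard library are available. Lean on these libraries where they do the work, as an engineer would, in place of code of your own. Each camera call takes 0.05 s, during which the arm holds its last target. There are 200 camera calls.

## Task

Make up two kits from the stock on the bench. In the long three-compartment tray put the small squat jar in the middle compartment, with one bottle and the slide box in the two outer compartments, one in each, either way round; in the short two-compartment tray put the other bottle and the slim vial, one in each compartment. Set everything down gently, not dropped, upright on the tray floor, and leave the large jar standing where it is in stock.

Things in the scene. Friction and masses are not known exactly. Their poses are not given: they have to be found in the camera images.
- bottle_a: One of two identical narrow-necked bottles, interchangeable. White plastic, blue cap like all the stock. Origin: centre of the underside, z up. Round body 44 mm across and 60 mm high, sloping shoulder, cap 28 mm across from 69 to 85 mm height (total height 85). About 80 g. All six stock things stand upright on another 3 mm grey pad, in two rows, roughly 115 mm apart, in any arrangement; low forceps (4 mm) lie between the rows.
- bottle_b: One of two identical narrow-necked bottles, interchangeable. White plastic, blue cap like all the stock. Origin: centre of the underside, z up. Round body 44 mm across and 60 mm high, sloping shoulder, cap 28 mm across from 69 to 85 mm height (total height 85). About 80 g.
- jar_small: The small squat jar. White plastic, blue cap like all the stock. Origin: centre of the underside, z up. Round, 44 mm across, with a wide cap 46 mm across from 31 mm height up; total height 45 mm. About 60 g.
- jar_large: The large squat jar, which stays in stock. White plastic, blue cap like all the stock. Origin: centre of the underside, z up. Round, 62 mm across, cap 64 mm across, total height 58 mm. About 140 g.
- vial: The slim vial, a plain upright cylinder 26 mm across and 58 mm high. White plastic, blue cap like all the stock. Origin: centre of the underside, z up. About 35 g.
- slide_box: The small rectangular slide box, 52 mm long (its x) by 34 mm wide (its y) by 42 mm high, white with a blue lid, lying flat. Origin: centre of the underside, z up. About 70 g.
- tray_long: The long low steel tray with three compartments in a row: 238 mm long, 86 mm wide and 14 mm high over all, walls and dividers 4 mm thick, floor 4 mm thick (things stand 4 mm above the origin). Each compartment is 74 mm along the tray by 78 mm across inside. Stands fixed on a 3 mm thick grey pad on the bench and does not move. Origin: centre of the underside; x runs along the length (the row of compartments), y across, z up. Compartment centres at x = -78, 0 and +78 mm, y = 0.
- tray_short: The short low steel tray with two compartments: 160 mm long, 86 mm wide and 14 mm high over all, walls and dividers 4 mm thick, floor 4 mm thick (things stand 4 mm above the origin). Each compartment is 74 mm along the tray by 78 mm across inside. Stands fixed on a 3 mm thick grey pad on the bench and does not move. Origin: centre of the underside; x runs along the length (the row of compartments), y across, z up. Compartment centres at x = -39 and +39 mm, y = 0.
Things that resemble listed ones, but are neither listed nor needed, are in the scene too. Leave any orange or yellow look-alike of the vial alone.

How it is judged (in metres and radians):
At the end, for the whole second after the job is handed in: Each of the five things has its centre within 26 mm (along the tray) and 28 mm (across) of the centre of its own compartment as the goal says, its underside within 4 mm of the tray floor, upright within 0.15 rad, at rest. The large jar is upright, within 30 mm of where it started (((x of bottle_a in the frame of tray_long between 0.052 and 0.104 m and y of bottle_a in the frame of tray_long between -0.028 and 0.028 m and x of slide_box in the frame of tray_long between -0.104 and -0.052 m and x of bottle_b in the frame of tray_short between 0.013 and 0.065 m and y of bottle_b in the frame of tray_short between -0.028 and 0.028 m and x of vial in the frame of tray_short between -0.065 and -0.013 m) or (x of bottle_a in the frame of tray_long between 0.052 and 0.104 m and y of bottle_a in the frame of tray_long between -0.028 and 0.028 m and x of slide_box in the frame of tray_long between -0.104 and -0.052 m and x of bottle_b in the frame of tray_short between -0.065 and -0.013 m and y of bottle_b in the frame of tray_short between -0.028 and 0.028 m and x of vial in the frame of tray_short between 0.013 and 0.065 m) or (x of bottle_a in the frame of tray_long between -0.104 and -0.052 m and y of bottle_a in the frame of tray_long between -0.028 and 0.028 m and x of slide_box in the frame of tray_long between 0.052 and 0.104 m and x of bottle_b in the frame of tray_short between 0.013 and 0.065 m and y of bottle_b in the frame of tray_short between -0.028 and 0.028 m and x of vial in the frame of tray_short between -0.065 and -0.013 m) or (x of bottle_a in the frame of tray_long between -0.104 and -0.052 m and y of bottle_a in the frame of tray_long between -0.028 and 0.028 m and x of slide_box in the frame of tray_long between 0.052 and 0.104 m and x of bottle_b in the frame of tray_short between -0.065 and -0.013 m and y of bottle_b in the frame of tray_short between -0.028 and 0.028 m and x of vial in the frame of tray_short between 0.013 and 0.065 m) or (x of bottle_b in the frame of tray_long between 0.052 and 0.104 m and y of bottle_b in the frame of tray_long between -0.028 and 0.028 m and x of slide_box in the frame of tray_long between -0.104 and -0.052 m and x of bottle_a in the frame of tray_short between 0.013 and 0.065 m and y of bottle_a in the frame of tray_short between -0.028 and 0.028 m and x of vial in the frame of tray_short between -0.065 and -0.013 m) or (x of bottle_b in the frame of tray_long between 0.052 and 0.104 m and y of bottle_b in the frame of tray_long between -0.028 and 0.028 m and x of slide_box in the frame of tray_long between -0.104 and -0.052 m and x of bottle_a in the frame of tray_short between -0.065 and -0.013 m and y of bottle_a in the frame of tray_short between -0.028 and 0.028 m and x of vial in the frame of tray_short between 0.013 and 0.065 m) or (x of bottle_b in the frame of tray_long between -0.104 and -0.052 m and y of bottle_b in the frame of tray_long between -0.028 and 0.028 m and x of slide_box in the frame of tray_long between 0.052 and 0.104 m and x of bottle_a in the frame of tray_short between 0.013 and 0.065 m and y of bottle_a in the frame of tray_short between -0.028 and 0.028 m and x of vial in the frame of tray_short between -0.065 and -0.013 m) or (x of bottle_b in the frame of tray_long between -0.104 and -0.052 m and y of bottle_b in the frame of tray_long between -0.028 and 0.028 m and x of slide_box in the frame of tray_long between 0.052 and 0.104 m and x of bottle_a in the frame of tray_short between -0.065 and -0.013 m and y of bottle_a in the frame of tray_short between -0.028 and 0.028 m and x of vial in the frame of tray_short between 0.013 and 0.065 m)) and x of jar_small in the frame of tray_long between -0.026 and 0.026 m and y of jar_small in the frame of tray_long between -0.028 and 0.028 m and y of slide_box in the frame of tray_long between -0.028 and 0.028 m and y of vial in the frame of tray_short between -0.028 and 0.028 m and z of bottle_a in the frame of tray_long between 0 and 0.008 m and z of bottle_b in the frame of tray_long between 0 and 0.008 m and z of jar_small in the frame of tray_long between 0 and 0.008 m and z of vial in the frame of tray_long between 0 and 0.008 m and z of slide_box in the frame of tray_long between 0 and 0.008 m and angle between each of bottle_a, bottle_b, jar_small, vial, slide_box, jar_large's own z axis and vertical below 0.15 rad and linear speed of each of bottle_a, bottle_b, jar_small, vial, slide_box below 0.02 m/s and distance of jar_large from where it was at the start of the episode below 0.03 m); the robot touches nothing.
It fails at once if a thing is dropped or thrown into a tray (it comes down on it at more than 0.6 m/s, a fall of about 2 cm or more) ((linear speed of bottle_a above 0.6 m/s and z of bottle_a in the frame of tray_long between -0.003 and 0.025 m and horizontal distance between bottle_a and tray_long below 0.13 m) or (linear speed of bottle_a above 0.6 m/s and z of bottle_a in the frame of tray_short between -0.003 and 0.025 m and horizontal distance between bottle_a and tray_short below 0.13 m) or (linear speed of bottle_b above 0.6 m/s and z of bottle_b in the frame of tray_long between -0.003 and 0.025 m and horizontal distance between bottle_b and tray_long below 0.13 m) or (linear speed of bottle_b above 0.6 m/s and z of bottle_b in the frame of tray_short between -0.003 and 0.025 m and horizontal distance between bottle_b and tray_short below 0.13 m) or (linear speed of jar_small above 0.6 m/s and z of jar_small in the frame of tray_long between -0.003 and 0.025 m and horizontal distance between jar_small and tray_long below 0.13 m) or (linear speed of jar_small above 0.6 m/s and z of jar_small in the frame of tray_short between -0.003 and 0.025 m and horizontal distance between jar_small and tray_short below 0.13 m) or (linear speed of vial above 0.6 m/s and z of vial in the frame of tray_long between -0.003 and 0.025 m and horizontal distance between vial and tray_long below 0.13 m) or (linear speed of vial above 0.6 m/s and z of vial in the frame of tray_short between -0.003 and 0.025 m and horizontal distance between vial and tray_short below 0.13 m) or (linear speed of slide_box above 0.6 m/s and z of slide_box in the frame of tray_long between -0.003 and 0.025 m and horizontal distance between slide_box and tray_long below 0.13 m) or (linear speed of slide_box above 0.6 m/s and z of slide_box in the frame of tray_short between -0.003 and 0.025 m and horizontal distance between slide_box and tray_short below 0.13 m)).
It fails at once if the large jar, which stays in stock, is shoved more than 30 mm or knocked over (distance of jar_large from where it was at the start of the episode above 0.03 m or angle between jar_large's own z axis and vertical above 0.5 rad).
It also fails if it takes over 136 s, if anything falls off the work surface, if the arm or the gripper's body presses on something with over 40 N, if the wrist force passes 120 N, or if a joint passes its speed limit or range.

## Working session

There is one attempt and no reset: what is moved stays moved. The work goes in short steps, Python scripts to look and compute and a tool call to move; the robot and the scene stay as the last step left them, time stands still between calls to the robot, and variables do not carry over. Pictures are saved under pics/ and viewed, about 12 in all and at most 16, crops included, and the job is handed in when it is done.

Besides the shell and the picture viewer there is one more tool, called after "Request:" in YAML: its name, and indented under it one key for each argument. send_rows: Moves the arm, as the interface text tells. Its arguments: {"type":"object","properties":{"commands":{"type":"string"},"hand":{"type":"number"},"force":{"type":"number"}},"required":["commands"]}

```bash
mkdir -p pics; python3 - <<'E'
from station import telemetry, vision, env
import cv2
o=telemetry.get_obs(); print(o)
for n in ("side","top","wrist"):
    c=vision.get_calibration(n); print(n,c)
for n in ("top","side"):
    cv2.imwrite(f"pics/{n}0.png",vision.grab_frame(n)[:,:,::-1])
E
```

```text
{'t': 0.0, 'joint_pos': array([ 6.19302568e+01,  9.11319474e+00,  9.15750192e+01,  4.98363949e-04,
        7.94247292e+01, -1.20393698e+01]), 'joint_vel': array([-0.1021287 , -0.0300087 ,  0.09671508, -0.0784593 ,  0.00392664,
        0.00765488]), 'joint_efforts': array([ 6.91291516e-04, -3.95997727e+01, -3.31430948e+01, -1.99514739e-04,
        8.36951542e-03, -1.88267671e-05]), 'tcp_pos': array([0.15851416, 0.55206427, 0.23028671]), 'eef_rot': array([[-9.61114802e-01,  2.76147539e-01, -9.35097694e-04],
       [ 2.76148803e-01,  9.61113327e-01, -1.73533927e-03],
       [ 4.19525187e-04, -1.92608637e-03, -9.99998057e-01]]), 'force': array([0.17857993, 0.54936127, 0.88468611]), 'wrist_torque': array([0.03801294, 0.05600336, 0.02360898]), 'width': 0.0852646472808324}
side {'vertical_fov': 54.116103646944694, 'cx': 323.5897358345179, 'cy': 206.8286755011765, 'extrinsics': array([[ 0.95463588,  0.19907269, -0.22145068,  0.38629384],
       [-0.29736899,  0.59848052, -0.74390373, -0.60060744],
       [-0.015557  ,  0.77600975,  0.63052902,  0.55867219],
       [ 0.        ,  0.        ,  0.        ,  1.        ]])}
top {'vertical_fov': 51.97964529382181, 'cx': 320.1680861438075, 'cy': 190.7369707745427, 'extrinsics': array([[-0.0026963 ,  0.99840206, -0.05644518,  0.52929013],
       [-0.99985222, -0.00173327,  0.01710341,  0.00449016],
       [ 0.01697824,  0.05648295,  0.99825919,  0.97955883],
       [ 0.        ,  0.        ,  0.        ,  1.        ]])}
wrist {'vertical_fov': 63.613462551711, 'cx': 319.8623848496568, 'cy': 196.7362863996804, 'hand_eye': array([[-3.06305964e-04,  9.47483499e-01,  3.19804511e-01,
         8.23880051e-02],
       [ 9.99999859e-01,  4.29271083e-04, -3.14008536e-04,
        -1.45411996e-04],
       [-4.34800735e-04,  3.19804370e-01, -9.47483496e-01,
        -1.43126980e-01],
       [ 0.00000000e+00,  0.00000000e+00,  0.00000000e+00,
         1.00000000e+00]])}
```

View pics/top0.png

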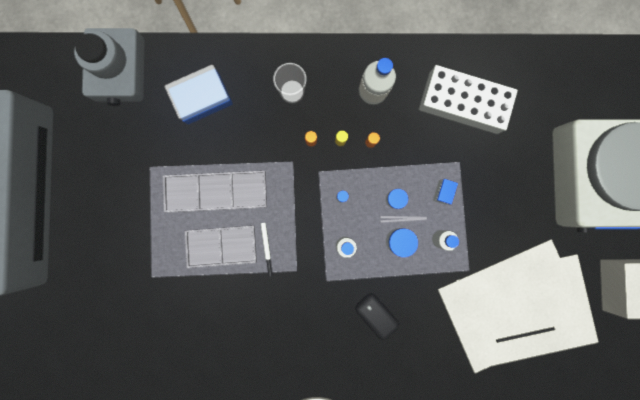

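View pics/side0.png

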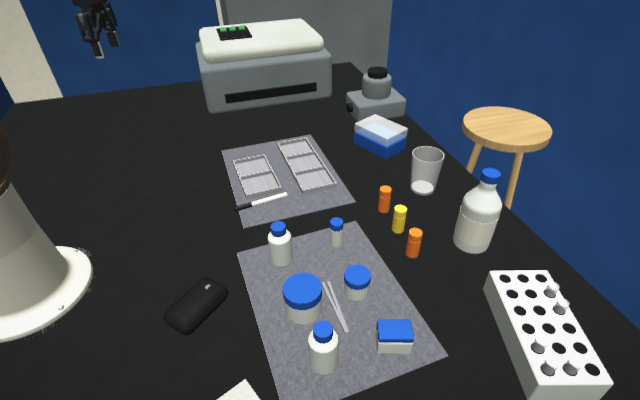

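The top view shows the vial cap at (343,197), small jar (399,199), slide box (448,191), bottles (347,247) and (449,240), large jar (403,242). The long tray is centred at (215,191) and the short tray at (221,246), with a pen beside the short tray. The orange and yellow look-alikes at (311..374,138) are off the pad.

```bash
python3 - <<'E'
import cv2
im=cv2.imread("pics/top0.png")
cv2.imwrite("pics/c1.png",cv2.resize(im[155:285,145:305],None,fx=5,fy=4.5,interpolation=cv2.INTER_CUBIC)[:600] if 0 else cv2.resize(im[160:280,145:305],None,fx=5,fy=5,interpolation=cv2.INTER_CUBIC))
cv2.imwrite("pics/c2.png",cv2.resize(im[160:280,315:475],None,fx=5,fy=5,interpolation=cv2.INTER_CUBIC))
E
```

```text
(no output)
```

View pics/c1.png

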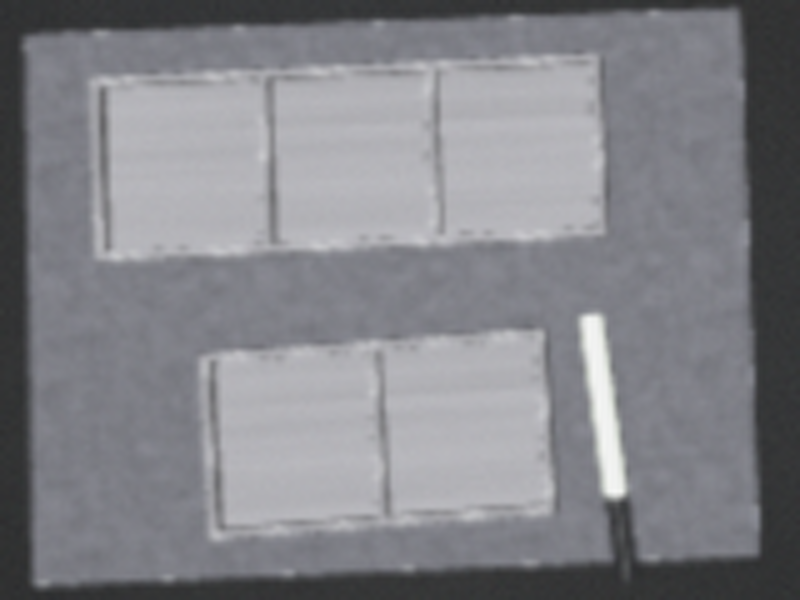

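View pics/c2.png

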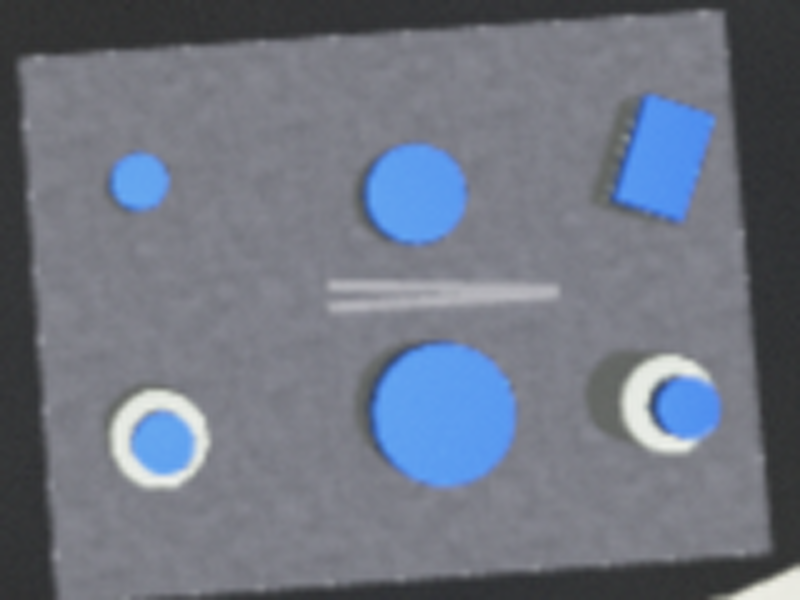

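```bash
cat > h.py <<'E'
import numpy as np
from station import telemetry, vision
def ray(name,px,z,obs=None):
    c=vision.get_calibration(name); f=200/np.tan(np.radians(c["vertical_fov"])/2)
    if name=="wrist":
        T=np.eye(4);T[:3,:3]=obs["eef_rot"];T[:3,3]=obs["tcp_pos"];E=T@c["hand_eye"]
    else:E=c["extrinsics"]
    px=np.atleast_2d(px).astype(float)
    d=np.c_[(px[:,0]-c["cx"])/f,-(px[:,1]-c["cy"])/f,-np.ones(len(px))]@E[:3,:3].T
    return (E[:3,3]+d*((z-E[2,3])/d[:,2])[:,None])[:,:2]
def proj(name,P,obs=None):
    c=vision.get_calibration(name); f=200/np.tan(np.radians(c["vertical_fov"])/2)
    if name=="wrist":
        T=np.eye(4);T[:3,:3]=obs["eef_rot"];T[:3,3]=obs["tcp_pos"];E=T@c["hand_eye"]
    else:E=c["extrinsics"]
    p=(np.atleast_2d(P)-E[:3,3])@E[:3,:3]
    return np.c_[c["cx"]-f*p[:,0]/p[:,2],c["cy"]+f*p[:,1]/p[:,2]]
E
python3 - <<'E'
from h import *
np.set_printoptions(precision=4,suppress=True)
def C(l,ox): return np.array(l)/5-.4+np.array([ox,160])
for n,l in (("long",[(95,77),(602,55),(606,233),(100,260)]),("short",[(200,355),(545,330),(554,515),(212,540)])):
    w=ray("top",C(l,145),.017); d=w[1]-w[0]+w[2]-w[3]
    print(n,w.mean(0),np.linalg.norm(w-np.roll(w,1,0),axis=1),"ang",np.degrees(np.arctan2(d[1],d[0])))
P={"vial":(140,182,.061),"jar_s":(416,194,.048),"b1":(163,442,.088),"b2":(687,407,.088),"jarL":(444,414,.061)}
for k,(u,v,z) in P.items():
    w=ray("top",C([(u,v)],315),z); print(k,w[0],proj("side",[[*w[0],z]]))
w=ray("top",C([(648,93),(714,117),(684,222),(613,199)],315),.045);print("box",w.mean(0),np.linalg.norm(w-np.roll(w,1,0),axis=1),np.degrees(np.arctan2(*(w[0]-w[3]+w[1]-w[2])[::-1])),proj("side",[[*w.mean(0),.045]]))
E
```

```text
long [0.584  0.2344] [0.0856 0.237  0.0837 0.2354] ang -87.31364771731575
short [0.4543 0.2206] [0.0856 0.1603 0.0858 0.1581] ang -86.07250650470843
vial [ 0.5693 -0.0615] [[335.0775 220.9006]]
jar_s [ 0.5642 -0.1884] [[355.9266 273.7602]]
b1 [ 0.4556 -0.0689] [[276.7556 225.2226]]
b2 [ 0.4698 -0.2971] [[321.2436 327.6806]]
jarL [ 0.4653 -0.197 ] [[300.7151 286.7442]]
box [ 0.5807 -0.3038] [0.0516 0.0322 0.0504 0.0342] -18.251054254915903 [[393.757 328.252]]
```

Request:
send_rows:
  commands: "-2 -2.2 0 0;-3.9 -4.3 0 0;-3.9 -4.3 0 0;-3.9 -4.3 0 0;-3.9 -4.3 0 0;-3.9 -4.3 0 0;-3.9 -4.3 0 0;-3.9 -4.3 0 0;-3.9 -4.3 0 0;-3.9 -4.3 0 0;-3.9 -4.3 0 0;-3.9 -4.3 0 0"
  hand: 0.8
  force: 40

```text
t: 1.6
tcp_pos: [0.4595, -0.0637, 0.2281]
eef_rot: [[-0.963, 0.269, -0.0], [0.269, 0.963, -0.003], [-0.001, -0.003, -1.0]]
force: [1.0, 0.4, 1.0]
width: 0.068
```

```bash
cat > go.py <<'E'
import sys
from h import *
# go.py x y [z]: shift to the target in tool axes, cm
def go(x,y,z=None,tilt=True):
    o=telemetry.get_obs(); R=o["eef_rot"]; p=o["tcp_pos"]
    d=np.array([x,y,p[2] if z is None else z])-p
    print("t %.2f tcp"%o["t"],p.round(4),"yaw(y axis) %.1f"%np.degrees(np.arctan2(R[1,1],R[0,1])),"w %.4f"%o["width"],"tool cm",(R.T@d*100).round(2))
if __name__=="__main__": go(*map(float,sys.argv[1:]))
E
python3 go.py 0.5807 -0.3038
```

```text
t 1.60 tcp [ 0.4595 -0.0637  0.2281] yaw(y axis) 74.4 w 0.0680 tool cm [-18.14 -19.86   0.06]
```

Request:
send_rows:
  commands: "-3.9 -4.3 0 2.5;-3.9 -4.3 0 0;-3.9 -4.3 0 0;-3.9 -4.3 0 0;-2.2 -2.4 0 0;0 0 0 0;0 0 0 0"

```text
t: 2.48
tcp_pos: [0.5706, -0.3154, 0.2235]
eef_rot: [[-0.948, 0.318, -0.005], [0.318, 0.948, 0.002], [0.005, 0.0, -1.0]]
force: [-0.1, 0.6, 0.4]
width: 0.0682
```

```bash
python3 go.py 0.5807 -0.3038; python3 - <<'E'
from h import *
import cv2
o=telemetry.get_obs(); cv2.imwrite("pics/w1.png",vision.grab_frame("wrist")[:,:,::-1])
np.savez("w1.npz",**o)
print(proj("wrist",[[.5807,-.3038,.045],[.4698,-.2971,.088],[.5642,-.1884,.048]],o).round(0))
E
```

```text
t 2.48 tcp [ 0.5706 -0.3154  0.2235] yaw(y axis) 71.5 w 0.0682 tool cm [-0.59  1.42 -0.  ]
[[334. 179.]
 [302.  64.]
 [441. 128.]]
```

View pics/w1.png

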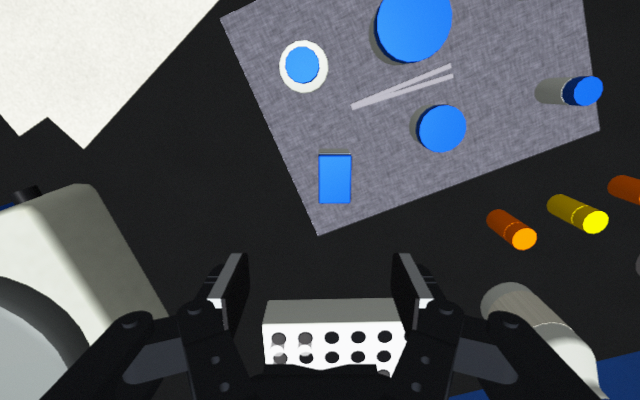

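Wrist view: box top at (335,179), square to the image, with b2 at (302,65) and the small jar at (441,128). All three match the predicted pixels, so I'm descending on the box.

Request:
send_rows:
  commands: "-0.6 1.4 3 0;0 0 5 0;0 0 5 0;0 0 3 0;0 0 0 0;0 0 0 0"

```text
t: 3.28
tcp_pos: [0.5814, -0.2971, 0.0644]
eef_rot: [[-0.95, 0.311, -0.0], [0.311, 0.95, -0.001], [0.0, -0.001, -1.0]]
force: [0.1, -0.4, -0.2]
width: 0.0684
```

```bash
python3 go.py 0.5807 -0.3038 0.014
```

```text
t 3.27 tcp [ 0.5814 -0.2971  0.0644] yaw(y axis) 71.9 w 0.0684 tool cm [-0.14 -0.65  5.04]
```

Request:
send_rows:
  commands: "-0.1 -0.6 2 0;0 0 2 0;0 0 0.8 0;0 0 0 0"

```text
t: 3.78
tcp_pos: [0.582, -0.3049, 0.0164]
eef_rot: [[-0.95, 0.311, 0.004], [0.311, 0.95, -0.004], [-0.005, -0.003, -1.0]]
force: [-0.1, 0.7, 0.1]
width: 0.0681
```

```bash
python3 go.py 0.5807 -0.3038 0.014
```

```text
t 3.77 tcp [ 0.582  -0.3049  0.0164] yaw(y axis) 71.9 w 0.0681 tool cm [0.16 0.06 0.24]
```

Request:
send_rows:
  commands: "0.1 0 0.2 0;0 0 0 0;0 0 0 0;0 0 0 0;0 0 0 0;0 0 0 0;0 0 0 0"
  hand: 0
  force: 40

```text
t: 4.65
tcp_pos: [0.5818, -0.3049, 0.0156]
eef_rot: [[-0.95, 0.311, 0.005], [0.311, 0.95, -0.005], [-0.006, -0.003, -1.0]]
force: [-0.6, -0.4, -0.7]
width: 0.0335
```

Request:
send_rows:
  commands: "0 0 -1 0;0 0 -3 0;0 0 -5 0;0 0 -5 0;0 0 -3 0;0.8 2.4 0 0;1.6 4.9 0 0;1.6 4.9 0 0;1.6 4.9 0 0;1.6 4.9 0 0;1.6 4.9 0 0;1.6 4.9 0 0"

```text
t: 6.15
tcp_pos: [0.5735, 0.0477, 0.1833]
eef_rot: [[-0.95, 0.313, -0.006], [0.313, 0.95, 0.001], [0.006, -0.001, -1.0]]
force: [1.3, 0.8, 0.3]
width: 0.0332
```

```bash
python3 go.py 0.580 0.3123 0.021
```

```text
t 6.15 tcp [0.5735 0.0477 0.1833] yaw(y axis) 71.7 w 0.0332 tool cm [ 7.59 25.34 16.26]
```

Request:
send_rows:
  commands: "1.5 4.9 0 0;1.5 4.9 0 0;1.5 4.9 0 0;1.3 4.3 0 0;0.6 2 0 0;0 0 0 -10;0 0 0 -9;0 0 0 0;0 0 0 0"

```text
t: 7.28
tcp_pos: [0.5569, 0.2879, 0.167]
eef_rot: [[-0.999, -0.033, -0.034], [-0.033, 0.999, -0.001], [0.034, 0.001, -0.999]]
force: [-0.6, 0.6, -0.5]
width: 0.0331
```

```bash
python3 go.py 0.580 0.3123 0.021
```

```text
t 7.28 tcp [0.5569 0.2879 0.167 ] yaw(y axis) 91.9 w 0.0331 tool cm [-2.89  2.36 14.51]
```

Request:
send_rows:
  commands: "-1.5 1.2 0 0;-1.4 1.1 0 0;0 0 0 0;0 0 0 0;0 0 0 0"

```text
t: 7.9
tcp_pos: [0.583, 0.3116, 0.1641]
eef_rot: [[-0.999, -0.025, -0.038], [-0.025, 1.0, -0.002], [0.038, -0.001, -0.999]]
force: [-0.3, -0.1, 0.0]
width: 0.0336
```

```bash
python3 go.py 0.580 0.3123 0.021; python3 -c "
from h import *; print(telemetry.get_obs())"
```

```text
t 7.90 tcp [0.583  0.3116 0.1641] yaw(y axis) 91.4 w 0.0336 tool cm [-0.24  0.09 14.31]
{'t': 7.9, 'joint_pos': array([ 17.41129739,  26.11445868,  78.25301907,   0.56724746,
        77.74006363, -74.13096308]), 'joint_vel': array([-0.06589815, -0.36269767,  0.63402879, -0.1130444 , -0.06748166,
        0.26538897]), 'joint_efforts': array([ 6.27998728e-02, -5.04891551e+01, -3.26718736e+01,  4.67850000e-02,
        1.47497901e-01,  1.16433541e-03]), 'tcp_pos': array([0.58302497, 0.3115891 , 0.16413264]), 'eef_rot': array([[-9.98974645e-01, -2.46505847e-02, -3.79737695e-02],
       [-2.46011145e-02,  9.99695781e-01, -1.76953483e-03],
       [ 3.80058372e-02, -8.33523373e-04, -9.99277170e-01]]), 'force': array([-0.31388203, -0.09256258,  0.03648395]), 'wrist_torque': array([-0.00277236,  0.0378466 ,  0.03169889]), 'width': 0.033553219773150546}
```

Request:
send_rows:
  commands: "-0.2 0.1 2 0;0 0 4 0;0 0 3 0;0 0 1.5 0;0 0 0 0;0 0 0 0"

```text
t: 8.65
tcp_pos: [0.5798, 0.3115, 0.0532]
eef_rot: [[-0.999, -0.023, -0.039], [-0.023, 1.0, -0.002], [0.039, -0.001, -0.999]]
force: [0.4, -0.0, -0.3]
width: 0.0332
```

```bash
python3 go.py 0.580 0.3123 0.021
```

```text
t 8.65 tcp [0.5798 0.3115 0.0532] yaw(y axis) 91.3 w 0.0332 tool cm [-0.15  0.08  3.21]
```

Request:
send_rows:
  commands: "-0.1 0 1.2 0;0 0 0.9 0;0 0 0.4 0;0 0 0.2 0;0 0 0.1 0;0 0 0 0"

```text
t: 9.4
tcp_pos: [0.5818, 0.3122, 0.0261]
eef_rot: [[-0.999, -0.023, -0.034], [-0.023, 1.0, -0.001], [0.034, 0.0, -0.999]]
force: [-1.4, -0.6, -0.2]
width: 0.0334
```

Request:
send_rows:
  commands: "0 0 0.2 0;0 0 0.2 0;0 0 0.1 0;0 0 0 0"

```text
t: 9.9
tcp_pos: [0.5819, 0.3123, 0.0211]
eef_rot: [[-0.999, -0.023, -0.034], [-0.023, 1.0, -0.0], [0.034, 0.0, -0.999]]
force: [-0.5, 0.3, -0.3]
width: 0.0333
```

Request:
send_rows:
  commands: "0 0 0.1 0;0 0 0 0;0 0 0 0"

```text
t: 10.28
tcp_pos: [0.5819, 0.3123, 0.0202]
eef_rot: [[-0.999, -0.023, -0.033], [-0.023, 1.0, -0.0], [0.033, 0.0, -0.999]]
force: [0.9, -0.6, 0.2]
width: 0.0331
```

Request:
send_rows:
  commands: "0 0 0 0;0 0 0 0;0 0 0 0;0 0 0 0"
  hand: 0.6

```text
t: 10.78
tcp_pos: [0.5823, 0.3124, 0.0207]
eef_rot: [[-0.999, -0.023, -0.033], [-0.023, 1.0, -0.0], [0.032, 0.001, -0.999]]
force: [0.9, -0.4, 0.4]
width: 0.0512
```

Request:
send_rows:
  commands: "0 0 -1 0;0 0 -2 0;0 0 -4 0;0 0 -5 0;0 0 -4 0;0 0 0 0;0 0 0 0"
  hand: 0.8

```text
t: 11.65
tcp_pos: [0.5889, 0.3128, 0.194]
eef_rot: [[-0.999, -0.023, -0.026], [-0.023, 1.0, 0.002], [0.026, 0.003, -1.0]]
force: [-0.2, 0.6, -0.9]
width: 0.0682
```

```bash
python3 go.py 0.5642 -0.1884 0.015; python3 - <<'E'
from h import *
import cv2
im=np.ascontiguousarray(vision.grab_frame("top")[:,:,::-1])
cv2.imwrite("pics/t2.png",cv2.resize(im[130:290,140:480],None,fx=2.3,fy=2.3,interpolation=cv2.INTER_CUBIC))
E
```

```text
t 11.65 tcp [0.5889 0.3128 0.194 ] yaw(y axis) 91.3 w 0.0682 tool cm [  3.16 -50.09  17.86]
```

View pics/t2.png

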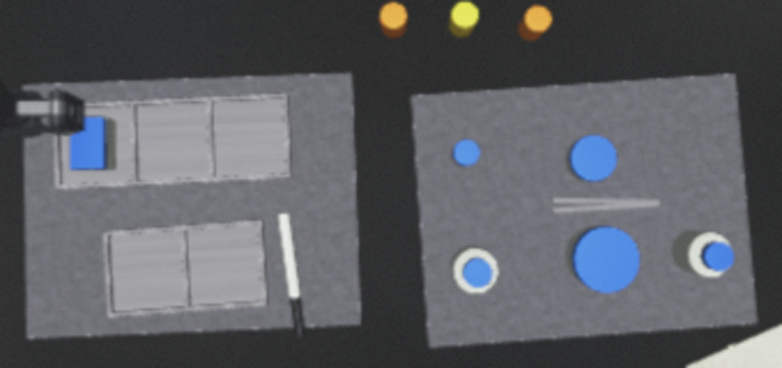

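Box stands in the left compartment of the long tray, at about (88,142) in the crop. Next is the small jar.

Request:
send_rows:
  commands: "0 -2 0 0;0.3 -4 0 0;0.3 -5 0 0;0.3 -5 0 0;0.3 -5 0 0;0.3 -5 0 0;0.3 -5 0 0;0.3 -5 0 0;0.3 -5 0 0;0.3 -4 0 0;0 -2 0 0;0 0 0 0"

```text
t: 13.2
tcp_pos: [0.5583, -0.1824, 0.1791]
eef_rot: [[-0.998, -0.017, -0.053], [-0.018, 1.0, 0.003], [0.053, 0.004, -0.999]]
force: [-0.3, 0.5, 0.1]
width: 0.0682
```

```bash
python3 go.py 0.5642 -0.1884 0.015
```

```text
t 13.20 tcp [ 0.5583 -0.1824  0.1791] yaw(y axis) 91.0 w 0.0682 tool cm [-1.44 -0.68 16.36]
```

Request:
send_rows:
  commands: "-1.4 -0.6 2 0;0 0 4 0;0 0 4 0;0 0 2 0;0 0 0 0;0 0 0 0"

```text
t: 13.95
tcp_pos: [0.5671, -0.1787, 0.0554]
eef_rot: [[-0.998, -0.026, -0.053], [-0.026, 1.0, 0.006], [0.053, 0.008, -0.999]]
force: [-0.1, 0.1, -0.5]
width: 0.0686
```

```bash
python3 go.py 0.5642 -0.1884 0.015
```

```text
t 13.95 tcp [ 0.5671 -0.1787  0.0554] yaw(y axis) 91.5 w 0.0686 tool cm [ 0.1  -0.99  4.04]
```

Request:
send_rows:
  commands: "0 -0.5 0 0;0 -0.5 0 0;0 0 0 0;0 0 0 0"

```text
t: 14.45
tcp_pos: [0.5696, -0.1903, 0.0588]
eef_rot: [[-0.999, -0.026, -0.048], [-0.026, 1.0, 0.003], [0.048, 0.005, -0.999]]
force: [0.0, 0.3, 0.1]
width: 0.0686
```

```bash
python3 go.py 0.5642 -0.1884 0.015
```

```text
t 14.45 tcp [ 0.5696 -0.1903  0.0588] yaw(y axis) 91.5 w 0.0686 tool cm [0.32 0.18 4.41]
```

Request:
send_rows:
  commands: "0.2 0.1 1 0;0.1 0.1 1.5 0;0 0 1 0;0 0 0.5 0;0 0 0 0;0 0 0 0"

```text
t: 15.2
tcp_pos: [0.5632, -0.1874, 0.0149]
eef_rot: [[-0.998, -0.026, -0.05], [-0.027, 1.0, 0.005], [0.05, 0.006, -0.999]]
force: [-0.5, 0.2, 0.7]
width: 0.0681
```

```bash
python3 go.py 0.5642 -0.1884 0.015
```

```text
t 15.20 tcp [ 0.5632 -0.1874  0.0149] yaw(y axis) 91.5 w 0.0681 tool cm [-0.09 -0.1  -0.02]
```

Request:
send_rows:
  commands: "0 0 -0.1 0;0 0 0 0;0 0 0 0;0 0 0 0;0 0 0 0;0 0 0 0"
  hand: 0
  force: 40

```text
t: 15.95
tcp_pos: [0.564, -0.1878, 0.0169]
eef_rot: [[-0.998, -0.026, -0.049], [-0.027, 1.0, 0.004], [0.049, 0.005, -0.999]]
force: [0.4, -0.5, -0.1]
width: 0.0437
```

Request:
send_rows:
  commands: "0 0 -1 0;0 0 -2 0;0 0 -4 0;0 0 -5 0;0 0 -3 0;0 0 0 0;0 0 0 0"

```text
t: 16.82
tcp_pos: [0.5723, -0.1887, 0.1778]
eef_rot: [[-0.999, -0.026, -0.044], [-0.027, 1.0, 0.001], [0.044, 0.003, -0.999]]
force: [0.2, 1.0, -1.8]
width: 0.0438
```

```bash
python3 go.py 0.584 0.2344 0.021;  python3 - <<'E'
from h import *
import cv2
cv2.imwrite("pics/s1.png",cv2.resize(vision.grab_frame("side")[150:400,200:460,::-1],None,fx=2,fy=2))
E
```

```text
t 16.82 tcp [ 0.5723 -0.1887  0.1778] yaw(y axis) 91.5 w 0.0438 tool cm [-2.98 42.22 15.67]
```

View pics/s1.png

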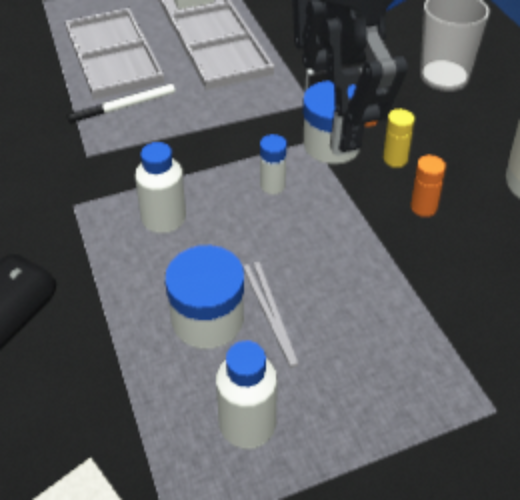

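Jar is held upright by the body just under the cap, and the rest of the stock is undisturbed.

Request:
send_rows:
  commands: "-0.1 2 0 0;-0.3 4 0 0;-0.3 5 0 0;-0.4 5 0 0;-0.4 5 0 0;-0.4 5 0 0;-0.4 5 0 0;-0.3 4 0 0;-0.2 2.5 0 0;0 1 0 0;0 0 0 0;0 0 0 0"

```text
t: 18.38
tcp_pos: [0.5763, 0.2205, 0.1623]
eef_rot: [[-0.997, -0.03, -0.074], [-0.03, 1.0, 0.007], [0.074, 0.009, -0.997]]
force: [-0.4, -0.4, -0.0]
width: 0.0438
```

```bash
python3 go.py 0.584 0.2344 0.021
```

```text
t 18.38 tcp [0.5763 0.2205 0.1623] yaw(y axis) 91.7 w 0.0438 tool cm [-1.85  1.23 14.04]
```

Request:
send_rows:
  commands: "-0.9 0.6 0 0;-0.9 0.6 2 0;0 0 3 0;0 0 3 0;0 0 1.5 0;0 0 0 0;0 0 0 0"

```text
t: 19.25
tcp_pos: [0.5936, 0.231, 0.0666]
eef_rot: [[-0.998, -0.022, -0.066], [-0.023, 1.0, 0.008], [0.066, 0.01, -0.998]]
force: [0.7, 0.8, -1.0]
width: 0.0439
```

```bash
python3 go.py 0.584 0.2344 0.021
```

```text
t 19.25 tcp [0.5936 0.231  0.0666] yaw(y axis) 91.3 w 0.0439 tool cm [0.65 0.32 4.62]
```

Request:
send_rows:
  commands: "0.3 0.2 1.5 0;0.2 0.1 1.3 0;0 0 0.8 0;0 0 0.4 0;0 0 0 0;0 0 0 0"

```text
t: 20.0
tcp_pos: [0.5868, 0.2348, 0.0264]
eef_rot: [[-0.998, -0.022, -0.063], [-0.023, 1.0, 0.009], [0.063, 0.01, -0.998]]
force: [-0.5, -0.8, -0.5]
width: 0.0437
```

```bash
python3 go.py 0.584 0.2344 0.021
```

```text
t 20.00 tcp [0.5868 0.2348 0.0264] yaw(y axis) 91.3 w 0.0437 tool cm [ 0.25 -0.04  0.56]
```

Request:
send_rows:
  commands: "0 0 0.2 0;0 0 0.2 0;0 0 0.1 0;0 0 0.1 0;0 0 0 0;0 0 0 0"

```text
t: 20.75
tcp_pos: [0.5873, 0.235, 0.0212]
eef_rot: [[-0.998, -0.022, -0.061], [-0.023, 1.0, 0.009], [0.061, 0.011, -0.998]]
force: [0.4, 0.2, -0.2]
width: 0.0438
```

Request:
send_rows:
  commands: "0 0 0 0;0 0 0 0;0 0 0 0;0 0 0 0"
  hand: 0.62

```text
t: 21.25
tcp_pos: [0.5875, 0.235, 0.0213]
eef_rot: [[-0.998, -0.022, -0.061], [-0.023, 1.0, 0.01], [0.06, 0.011, -0.998]]
force: [0.9, -0.9, -0.4]
width: 0.0527
```

Request:
send_rows:
  commands: "0 0 -1 0;0 0 -3 0;0 0 -6 0;0 0 -6 0;0 0 0 0;-6 0 0 0;-6 0 0 0;0 0 0 0;0 0 0 0"
  hand: 0.8

```text
t: 22.38
tcp_pos: [0.7134, 0.2357, 0.1732]
eef_rot: [[-0.997, -0.023, -0.073], [-0.023, 1.0, 0.008], [0.073, 0.009, -0.997]]
force: [-0.2, -0.1, 0.4]
width: 0.0687
```

```bash
python3 go.py 0.4698 -0.2971 0.025;  python3 - <<'E'
from h import *
import cv2
a=vision.grab_frame("side")[120:260,200:460,::-1]
cv2.imwrite("pics/s2.png",cv2.resize(a,None,fx=3,fy=3))
E
```

```text
t 22.38 tcp [0.7134 0.2357 0.1732] yaw(y axis) 91.3 w 0.0687 tool cm [ 24.46 -52.86  16.14]
```

View pics/s2.png

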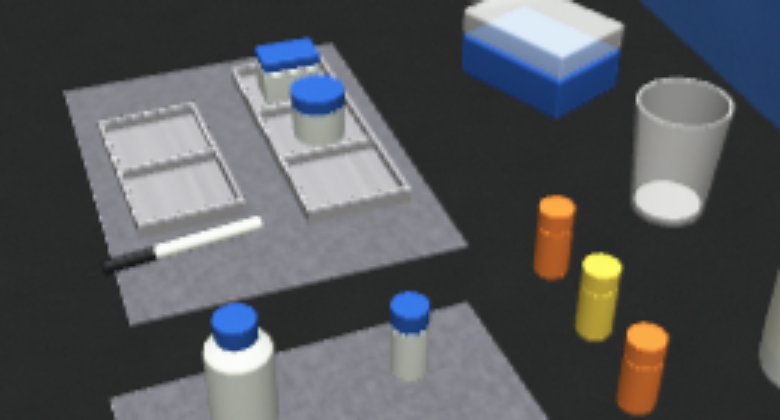

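Box and jar stand upright in the long tray. The gripper has tilted about 4°, so I'm moving more slowly to see whether the drift stops.

Request:
send_rows:
  commands: "0.7 -1.5 0 0;1.3 -2.8 0 0;1.3 -2.8 0 0;1.3 -2.8 0 0;1.3 -2.8 0 0;1.3 -2.8 0 0;1.3 -2.8 0 0;1.3 -2.8 0 0;1.3 -2.8 0 0;1.3 -2.8 0 0;1.3 -2.8 0 0;1.3 -2.8 0 0"

```text
t: 23.92
tcp_pos: [0.5549, -0.093, 0.1961]
eef_rot: [[-0.998, -0.034, -0.056], [-0.034, 0.999, 0.005], [0.056, 0.007, -0.998]]
force: [-0.8, -0.5, -0.5]
width: 0.0684
```

Request:
send_rows:
  commands: "1.3 -2.8 0 0;1.3 -2.8 0 0;1.3 -2.8 0 0;1.3 -2.8 0 0;0.7 -1.5 0 0;0.3 -0.7 0 0;0 0 0 0;0 0 0 0"

```text
t: 24.92
tcp_pos: [0.4907, -0.2281, 0.2053]
eef_rot: [[-0.998, -0.036, -0.046], [-0.036, 0.999, 0.0], [0.046, 0.002, -0.999]]
force: [0.9, -0.0, 0.2]
width: 0.0685
```

```bash
python3 go.py 0.4698 -0.2971 0.025
```

```text
t 24.93 tcp [ 0.4907 -0.2281  0.2053] yaw(y axis) 92.1 w 0.0685 tool cm [ 1.51 -6.85 18.11]
```

Request:
send_rows:
  commands: "0.3 -1.5 0 0;0.4 -2 0 0;0.4 -2 0 0;0.3 -1 0 0;0 -0.3 0 0;0 0 0 0;0 0 0 0"

```text
t: 25.8
tcp_pos: [0.4787, -0.3012, 0.2053]
eef_rot: [[-0.998, -0.037, -0.047], [-0.037, 0.999, 0.001], [0.047, 0.003, -0.999]]
force: [-0.4, -0.1, 0.6]
width: 0.0685
```

```bash
python3 go.py 0.4698 -0.2971 0.025
```

```text
t 25.80 tcp [ 0.4787 -0.3012  0.2053] yaw(y axis) 92.1 w 0.0685 tool cm [ 0.03  0.39 18.05]
```

Request:
send_rows:
  commands: "0 0.2 1.5 0;0 0.1 3 0;0 0 3 0;0 0 1.5 0;0 0 0.5 0;0 0 0 0;0 0 0 0"

```text
t: 26.68
tcp_pos: [0.4748, -0.2957, 0.1064]
eef_rot: [[-0.998, -0.04, -0.046], [-0.04, 0.999, 0.001], [0.046, 0.002, -0.999]]
force: [0.6, -0.3, -0.1]
width: 0.0686
```

```bash
python3 go.py 0.4698 -0.2971 0.025; python3 - <<'E'
from h import *
import cv2
o=telemetry.get_obs(); cv2.imwrite("pics/w2.png",vision.grab_frame("wrist")[:,:,::-1])
print(proj("wrist",[[.4698,-.2971,.088]],o).round(0))
E
```

```text
t 26.68 tcp [ 0.4748 -0.2957  0.1064] yaw(y axis) 92.3 w 0.0686 tool cm [ 0.13 -0.14  8.15]
[[318. 237.]]
```

View pics/w2.png

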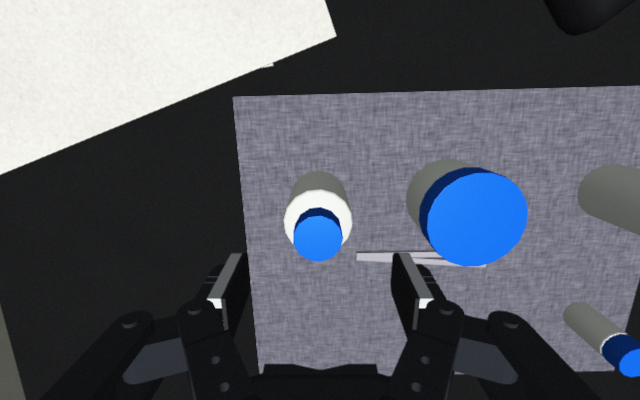

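Cap at (318,237), exactly as predicted and centred between the fingers. Descending.

Request:
send_rows:
  commands: "0.1 -0.1 1.5 0;0 0 2 0;0 0 2 0;0 0 1.2 0;0 0 0.5 0;0 0 0 0;0 0 0 0"

```text
t: 27.6
tcp_pos: [0.4715, -0.2985, 0.0327]
eef_rot: [[-0.998, -0.039, -0.042], [-0.039, 0.999, -0.003], [0.042, -0.001, -0.999]]
force: [0.2, -0.3, 1.2]
width: 0.0684
```

```bash
python3 go.py 0.4698 -0.2971 0.025
```

```text
t 27.60 tcp [ 0.4715 -0.2985  0.0327] yaw(y axis) 92.3 w 0.0684 tool cm [0.14 0.15 0.77]
```

Request:
send_rows:
  commands: "0.1 0.1 0.4 0;0 0 0.3 0;0 0 0 0;0 0 0 0"

```text
t: 28.1
tcp_pos: [0.4709, -0.2981, 0.0265]
eef_rot: [[-0.998, -0.04, -0.041], [-0.039, 0.999, -0.005], [0.041, -0.003, -0.999]]
force: [0.2, -0.4, -0.2]
width: 0.0682
```

Request:
send_rows:
  commands: "0 0 0 0;0 0 0 0;0 0 0 0;0 0 0 0;0 0 0 0;0 0 0 0"
  hand: 0
  force: 40

```text
t: 28.85
tcp_pos: [0.4712, -0.2984, 0.0269]
eef_rot: [[-0.998, -0.04, -0.04], [-0.039, 0.999, -0.005], [0.04, -0.004, -0.999]]
force: [-0.5, 0.3, -0.2]
width: 0.0431
```

Request:
send_rows:
  commands: "0 0 -1 0;0 0 -2 0;0 0 -3 0;0 0 -3 0;0 0 -3 0;0 0 -3 0;0 0 -1 0;0 0 0 0;0 0 0 0"

```text
t: 29.98
tcp_pos: [0.4765, -0.2962, 0.1923]
eef_rot: [[-0.998, -0.04, -0.042], [-0.04, 0.999, -0.003], [0.042, -0.001, -0.999]]
force: [-0.5, -0.2, -0.4]
width: 0.0428
```

```bash
python3 go.py 0.588 0.1565 0.030
```

```text
t 29.98 tcp [ 0.4765 -0.2962  0.1923] yaw(y axis) 92.3 w 0.0428 tool cm [-13.61  44.82  15.62]
```

Request:
send_rows:
  commands: "-0.5 1.5 0 0;-0.9 2.9 0 0;-0.9 2.9 0 0;-0.9 2.9 0 0;-0.9 2.9 0 0;-0.9 2.9 0 0;-0.9 2.9 0 0;-0.9 2.9 0 0;-0.9 2.9 0 0;-0.9 2.9 0 0;-0.9 2.9 0 0;-0.9 2.9 0 0"

```text
t: 31.48
tcp_pos: [0.5612, 0.0653, 0.1751]
eef_rot: [[-0.997, -0.04, -0.064], [-0.041, 0.999, 0.011], [0.064, 0.013, -0.998]]
force: [-0.5, 0.6, -0.7]
width: 0.0429
```

Request:
send_rows:
  commands: "-0.9 2.9 0 0;-0.9 2.9 0 0;-0.9 2.9 0 0;-0.5 1.5 0 0;-0.2 0.6 0 0;0 0 0 0;0 0 0 0"

```text
t: 32.35
tcp_pos: [0.5857, 0.183, 0.1683]
eef_rot: [[-0.996, -0.044, -0.076], [-0.045, 0.999, 0.01], [0.076, 0.014, -0.997]]
force: [-0.9, -0.0, -0.6]
width: 0.0428
```

```bash
python3 go.py 0.588 0.1565 0.030
```

```text
t 32.35 tcp [0.5857 0.183  0.1683] yaw(y axis) 92.5 w 0.0428 tool cm [-1.15 -2.84 13.75]
```

Request:
send_rows:
  commands: "-0.3 -0.8 0 0;-0.4 -1.2 1 0;-0.3 -0.8 2 0;0 0 2.5 0;0 0 2.5 0;0 0 1 0;0 0 0 0;0 0 0 0"

```text
t: 33.35
tcp_pos: [0.5898, 0.1492, 0.0698]
eef_rot: [[-0.996, -0.039, -0.079], [-0.039, 0.999, 0.009], [0.079, 0.013, -0.997]]
force: [-0.0, 0.2, -1.5]
width: 0.043
```

```bash
python3 go.py 0.588 0.1565 0.030
```

```text
t 33.35 tcp [0.5898 0.1492 0.0698] yaw(y axis) 92.2 w 0.0430 tool cm [-0.17  0.68  3.99]
```

Request:
send_rows:
  commands: "-0.1 0.4 0.5 0;-0.1 0.3 1 0;0 0 0.8 0;0 0 0.5 0;0 0 0.2 0;0 0 0 0;0 0 0 0"

```text
t: 34.22
tcp_pos: [0.5906, 0.1575, 0.0396]
eef_rot: [[-0.996, -0.039, -0.076], [-0.04, 0.999, 0.01], [0.075, 0.013, -0.997]]
force: [-0.0, -0.1, -1.4]
width: 0.0428
```

```bash
python3 go.py 0.588 0.1565 0.030
```

```text
t 34.23 tcp [0.5906 0.1575 0.0396] yaw(y axis) 92.2 w 0.0428 tool cm [ 0.19 -0.1   0.98]
```

Request:
send_rows:
  commands: "0.1 0 0.3 0;0 0 0.3 0;0 0 0.2 0;0 0 0 0;0 0 0 0"

```text
t: 34.85
tcp_pos: [0.5893, 0.1575, 0.0317]
eef_rot: [[-0.996, -0.039, -0.075], [-0.04, 0.999, 0.01], [0.074, 0.013, -0.997]]
force: [0.1, -0.4, 0.6]
width: 0.0428
```

Request:
send_rows:
  commands: "0 0 0.1 0;0 0 0 0;0 0 0 0"

```text
t: 35.22
tcp_pos: [0.5897, 0.1575, 0.0316]
eef_rot: [[-0.996, -0.039, -0.074], [-0.04, 0.999, 0.01], [0.074, 0.013, -0.997]]
force: [0.3, 0.2, -1.0]
width: 0.043
```

Request:
send_rows:
  commands: "0 0 0 0;0 0 0 0;0 0 0 0;0 0 0 0"
  hand: 0.62

```text
t: 35.72
tcp_pos: [0.5898, 0.1575, 0.0315]
eef_rot: [[-0.997, -0.039, -0.074], [-0.04, 0.999, 0.01], [0.073, 0.013, -0.997]]
force: [-0.1, 0.4, -0.1]
width: 0.0529
```

Request:
send_rows:
  commands: "0 0 -1 0;0 0 -2 0;0 0 -3 0;0 0 -3 0;0 0 -3 0;0 0 -3 0;0 0 -2 0;0 0 0 0;0 0 0 0"
  hand: 0.8

```text
t: 36.85
tcp_pos: [0.605, 0.1558, 0.2184]
eef_rot: [[-0.997, -0.039, -0.062], [-0.04, 0.999, 0.01], [0.062, 0.013, -0.998]]
force: [-0.5, -0.4, -0.3]
width: 0.0683
```

```bash
python3 go.py 0.4556 -0.0689 0.026
```

```text
t 36.85 tcp [0.605  0.1558 0.2184] yaw(y axis) 92.2 w 0.0683 tool cm [ 14.61 -22.11  19.9 ]
```

Request:
send_rows:
  commands: "0.8 -1.2 0 0;1.7 -2.5 0 0;1.7 -2.5 0 0;1.7 -2.5 0 0;1.7 -2.5 0 0;1.7 -2.5 0 0;1.7 -2.5 0 0;1.7 -2.5 0 0;0.8 -1.2 0 0;0.3 -0.5 0 0;0 0 0 0;0 0 0 0"

```text
t: 38.35
tcp_pos: [0.4608, -0.0623, 0.2145]
eef_rot: [[-0.996, -0.038, -0.082], [-0.039, 0.999, 0.012], [0.082, 0.016, -0.997]]
force: [0.3, 0.2, -0.2]
width: 0.0681
```

```bash
python3 go.py 0.4556 -0.0689 0.026; python3 - <<'E'
from h import *
import cv2
im=np.ascontiguousarray(vision.grab_frame("top")[:,:,::-1])
cv2.imwrite("pics/t3.png",cv2.resize(im[130:290,140:480],None,fx=2.3,fy=2.3,interpolation=cv2.INTER_CUBIC))
print(telemetry.get_obs()["eef_rot"][:,2])
E
```

```text
t 38.35 tcp [ 0.4608 -0.0623  0.2145] yaw(y axis) 92.2 w 0.0681 tool cm [-0.99 -0.93 18.82]
[-0.0822791   0.01242423 -0.99653188]
```

View pics/t3.png

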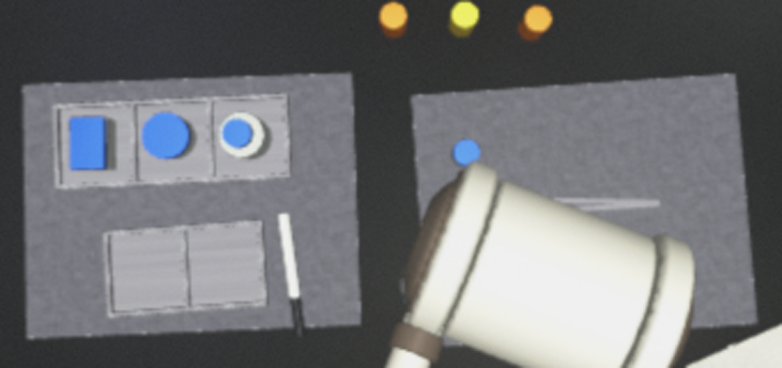

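Request:
send_rows:
  commands: "-0.4 -0.4 0 0;-0.5 -0.5 1.5 0;0 0 3 0;0 0 3 0;0 0 2 0;0 0 0.5 0;0 0 0 0;0 0 0 0"

```text
t: 39.4
tcp_pos: [0.4635, -0.0701, 0.1076]
eef_rot: [[-0.996, -0.04, -0.083], [-0.041, 0.999, 0.013], [0.082, 0.016, -0.996]]
force: [-0.1, 0.1, 0.7]
width: 0.0683
```

```bash
python3 go.py 0.4556 -0.0689 0.026
```

```text
t 39.40 tcp [ 0.4635 -0.0701  0.1076] yaw(y axis) 92.3 w 0.0683 tool cm [0.11 0.02 8.19]
```

Request:
send_rows:
  commands: "0.2 0 1.5 0;0.1 0 2 0;0 0 2 0;0 0 1.2 0;0 0 0.6 0;0 0 0 0;0 0 0 0"

```text
t: 40.28
tcp_pos: [0.4561, -0.0702, 0.0336]
eef_rot: [[-0.996, -0.04, -0.077], [-0.041, 0.999, 0.01], [0.077, 0.013, -0.997]]
force: [-0.7, -0.6, 0.6]
width: 0.0686
```

```bash
python3 go.py 0.4540 -0.0689 0.026
```

```text
t 40.27 tcp [ 0.4561 -0.0702  0.0336] yaw(y axis) 92.3 w 0.0686 tool cm [0.15 0.13 0.77]
```

Request:
send_rows:
  commands: "0.1 0.1 0.4 0;0 0 0.3 0;0 0 0 0;0 0 0 0"

```text
t: 40.78
tcp_pos: [0.4555, -0.0695, 0.0273]
eef_rot: [[-0.996, -0.04, -0.075], [-0.041, 0.999, 0.009], [0.075, 0.012, -0.997]]
force: [0.4, -0.1, 0.6]
width: 0.0685
```

Request:
send_rows:
  commands: "0 0 0 0;0 0 0 0;0 0 0 0;0 0 0 0;0 0 0 0;0 0 0 0"
  hand: 0
  force: 40

```text
t: 41.52
tcp_pos: [0.4557, -0.0696, 0.0276]
eef_rot: [[-0.996, -0.04, -0.075], [-0.041, 0.999, 0.009], [0.074, 0.012, -0.997]]
force: [0.3, 0.7, 1.1]
width: 0.0429
```

Request:
send_rows:
  commands: "0 0 -1 0;0 0 -2 0;0 0 -3 0;0 0 -3 0;0 0 -3 0;0 0 -2 0;0 0 -1 0;0 0 0 0;0 0 0 0"

```text
t: 42.65
tcp_pos: [0.4662, -0.0704, 0.1836]
eef_rot: [[-0.996, -0.04, -0.076], [-0.041, 0.999, 0.01], [0.075, 0.013, -0.997]]
force: [-0.2, -0.0, -0.8]
width: 0.0428
```

```bash
python3 go.py 0.452 0.2595 0.031
```

```text
t 42.65 tcp [ 0.4662 -0.0704  0.1836] yaw(y axis) 92.3 w 0.0428 tool cm [-1.09 32.83 15.65]
```

Request:
send_rows:
  commands: "0 1.5 0 0;0 2.5 0 0;-0.1 2.8 0 0;-0.1 2.8 0 0;-0.1 2.8 0 0;-0.1 2.8 0 0;-0.1 2.8 0 0;-0.1 2.8 0 0;-0.1 2.8 0 0;-0.1 2.8 0 0;0 2.5 0 0;0 1.2 0 0"

```text
t: 44.15
tcp_pos: [0.4508, 0.2494, 0.1778]
eef_rot: [[-0.994, -0.042, -0.097], [-0.044, 0.999, 0.014], [0.096, 0.018, -0.995]]
force: [0.2, -0.7, -1.1]
width: 0.0427
```

Request:
send_rows:
  commands: "0 0.5 0 0;0 0 0 0;0 0 0 0"

```text
t: 44.52
tcp_pos: [0.4497, 0.2543, 0.177]
eef_rot: [[-0.994, -0.043, -0.099], [-0.044, 0.999, 0.012], [0.098, 0.017, -0.995]]
force: [0.3, -0.4, -1.0]
width: 0.0432
```

```bash
python3 go.py 0.452 0.2595 0.032
```

```text
t 44.52 tcp [0.4497 0.2543 0.177 ] yaw(y axis) 92.4 w 0.0432 tool cm [-1.67  0.27 14.41]
```

Request:
send_rows:
  commands: "-0.6 0.1 0 0;-0.7 0.2 1 0;-0.3 0 2.5 0;0 0 3 0;0 0 2.5 0;0 0 1 0;0 0 0 0;0 0 0 0"

```text
t: 45.52
tcp_pos: [0.4596, 0.258, 0.0717]
eef_rot: [[-0.995, -0.039, -0.096], [-0.04, 0.999, 0.013], [0.096, 0.017, -0.995]]
force: [0.2, 0.2, -0.9]
width: 0.043
```

```bash
python3 go.py 0.452 0.2595 0.032
```

```text
t 45.52 tcp [0.4596 0.258  0.0717] yaw(y axis) 92.2 w 0.0430 tool cm [0.37 0.12 4.03]
```

Request:
send_rows:
  commands: "0.2 0.1 1 0;0.1 0 1 0;0 0 0.7 0;0 0 0.5 0;0 0 0.1 0;0 0 0 0;0 0 0 0"

```text
t: 46.4
tcp_pos: [0.4546, 0.2598, 0.0387]
eef_rot: [[-0.995, -0.039, -0.093], [-0.04, 0.999, 0.014], [0.092, 0.017, -0.996]]
force: [-0.1, -0.6, -0.4]
width: 0.0429
```

```bash
python3 go.py 0.452 0.2595 0.032
```

```text
t 46.40 tcp [0.4546 0.2598 0.0387] yaw(y axis) 92.2 w 0.0429 tool cm [ 0.2  -0.04  0.69]
```

Request:
send_rows:
  commands: "0.1 0 0.3 0;0 0 0.2 0;0 0 0.2 0;0 0 0.1 0;0 0 0 0;0 0 0 0"

```text
t: 47.15
tcp_pos: [0.4536, 0.2601, 0.0319]
eef_rot: [[-0.995, -0.039, -0.091], [-0.04, 0.999, 0.014], [0.091, 0.018, -0.996]]
force: [-0.6, -0.1, -0.3]
width: 0.0429
```

Request:
send_rows:
  commands: "0 0 0 0;0 0 0 0;0 0 0 0;0 0 0 0"
  hand: 0.62

```text
t: 47.65
tcp_pos: [0.4537, 0.2601, 0.0317]
eef_rot: [[-0.995, -0.039, -0.091], [-0.04, 0.999, 0.014], [0.091, 0.018, -0.996]]
force: [0.3, -1.2, 0.4]
width: 0.0531
```

Request:
send_rows:
  commands: "0 0 -1 0;0 0 -2 0;0 0 -4 0;0 0 -5 0;0 0 -4 0;0 0 -2 0;0 0 0 0;0 0 0 0"

```text
t: 48.65
tcp_pos: [0.4705, 0.2574, 0.2201]
eef_rot: [[-0.995, -0.039, -0.089], [-0.04, 0.999, 0.015], [0.088, 0.018, -0.996]]
force: [-0.7, -0.6, -0.1]
width: 0.0525
```

```bash
python3 go.py 0.5693 -0.0615 0.020
```

```text
t 48.65 tcp [0.4705 0.2574 0.2201] yaw(y axis) 92.2 w 0.0525 tool cm [-10.31 -32.61  18.58]
```

Request:
send_rows:
  commands: "-0.4 -1.3 0 0;-0.8 -2.6 0 0;-0.9 -2.8 0 0;-0.9 -2.8 0 0;-0.9 -2.8 0 0;-0.9 -2.8 0 0;-0.9 -2.8 0 0;-0.9 -2.8 0 0;-0.9 -2.8 0 0;-0.9 -2.8 0 0;-0.7 -2.2 0 0;-0.3 -1 0 0"

```text
t: 50.15
tcp_pos: [0.5698, -0.0511, 0.1892]
eef_rot: [[-0.992, -0.036, -0.117], [-0.038, 0.999, 0.014], [0.116, 0.018, -0.993]]
force: [0.5, -0.1, -0.5]
width: 0.0529
```

Request:
send_rows:
  commands: "0 -0.3 0 0;0 0 0 0;0 0 0 0"

```text
t: 50.52
tcp_pos: [0.5693, -0.0533, 0.1886]
eef_rot: [[-0.992, -0.037, -0.118], [-0.039, 0.999, 0.015], [0.117, 0.019, -0.993]]
force: [0.9, 0.4, -1.1]
width: 0.0528
```

```bash
python3 go.py 0.5693 -0.0615 0.020;python3 - <<'E'
from h import *
import cv2
a=vision.grab_frame("side")[120:300,200:460,::-1]
cv2.imwrite("pics/s3.png",cv2.resize(a,None,fx=3,fy=3))
o=telemetry.get_obs(); cv2.imwrite("pics/w3.png",vision.grab_frame("wrist")[:,:,::-1])
print(proj("wrist",[[.5693,-.0615,.061]],o).round(0),o["eef_rot"][:,2])
E
```

```text
t 50.52 tcp [ 0.5693 -0.0533  0.1886] yaw(y axis) 92.1 w 0.0528 tool cm [-1.94 -1.15 16.73]
[[308. 203.]] [-0.11805956  0.01495944 -0.99289383]
```

View pics/s3.png

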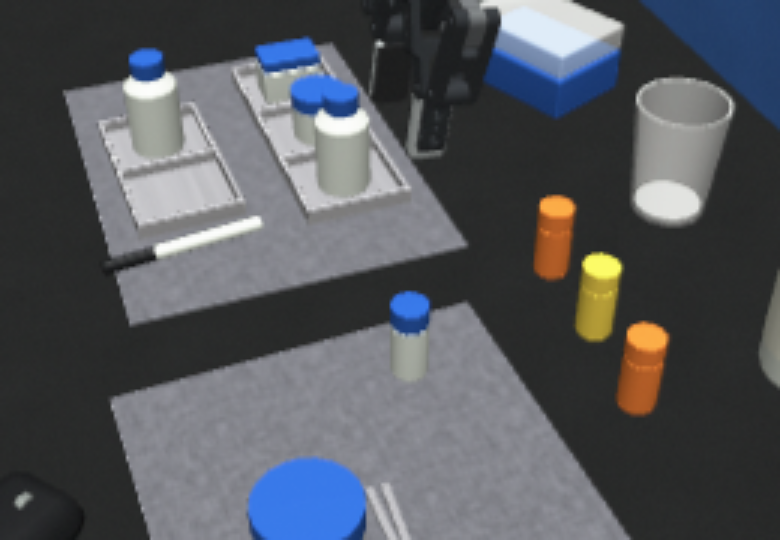

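View pics/w3.png

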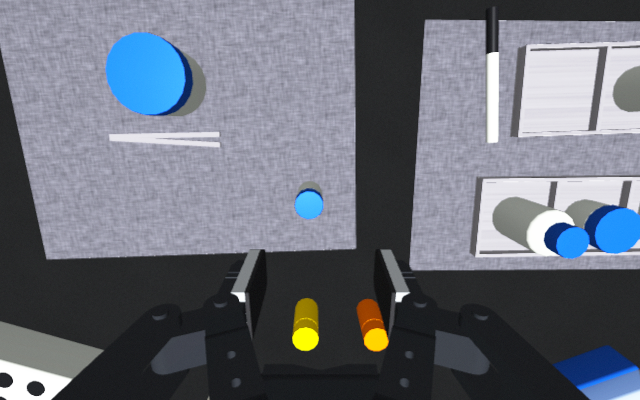

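Vial's blue cap at (309,204), against (308,203) predicted. The yellow and orange look-alikes at (305,325) and (373,325) are well beyond it.

Request:
send_rows:
  commands: "-0.6 -0.5 0 0;-0.7 -0.6 1 0;-0.4 0 2.5 0;0 0 3 0;0 0 2 0;0 0 1 0;0 0 0 0;0 0 0 0"

```text
t: 51.62
tcp_pos: [0.5781, -0.0641, 0.0872]
eef_rot: [[-0.992, -0.037, -0.117], [-0.039, 0.999, 0.014], [0.116, 0.019, -0.993]]
force: [-0.1, -0.6, 0.4]
width: 0.0534
```

```bash
python3 go.py 0.5665 -0.0615 0.022
```

```text
t 51.62 tcp [ 0.5781 -0.0641  0.0872] yaw(y axis) 92.1 w 0.0534 tool cm [0.38 0.18 6.62]
```

Request:
send_rows:
  commands: "0.2 0.1 0.5 0;0.2 0.1 1.5 0;0 0 1.8 0;0 0 1.2 0;0 0 0.6 0;0 0 0 0;0 0 0 0"

```text
t: 52.5
tcp_pos: [0.5675, -0.0615, 0.0291]
eef_rot: [[-0.993, -0.038, -0.115], [-0.039, 0.999, 0.014], [0.114, 0.018, -0.993]]
force: [0.2, 0.1, 0.3]
width: 0.0528
```

```bash
python3 go.py 0.5665 -0.0615 0.022
```

```text
t 52.50 tcp [ 0.5675 -0.0615  0.0291] yaw(y axis) 92.2 w 0.0528 tool cm [ 0.02 -0.01  0.72]
```

Request:
send_rows:
  commands: "0 0 0.3 0;0 0 0.2 0;0 0 0 0;0 0 0 0"

```text
t: 53.0
tcp_pos: [0.568, -0.0617, 0.025]
eef_rot: [[-0.993, -0.038, -0.113], [-0.039, 0.999, 0.013], [0.112, 0.017, -0.994]]
force: [-0.5, 0.1, 0.6]
width: 0.053
```

Request:
send_rows:
  commands: "0 0 0 0;0 0 0 0;0 0 0 0;0 0 0 0;0 0 0 0;0 0 0 0;0 0 0 0"
  hand: 0
  force: 30

```text
t: 53.88
tcp_pos: [0.5681, -0.0617, 0.0253]
eef_rot: [[-0.993, -0.038, -0.112], [-0.039, 0.999, 0.013], [0.112, 0.017, -0.994]]
force: [-0.4, -0.1, 1.2]
width: 0.0246
```

Request:
send_rows:
  commands: "0 0 -1 0;0 0 -2 0;0 0 -3 0;0 0 -3 0;0 0 -3 0;0 0 -3 0;0 0 -1 0;0 0 0 0;0 0 0 0"

```text
t: 55.0
tcp_pos: [0.586, -0.0636, 0.191]
eef_rot: [[-0.993, -0.038, -0.113], [-0.039, 0.999, 0.013], [0.112, 0.017, -0.994]]
force: [0.5, 0.2, 0.0]
width: 0.0244
```

```bash
python3 go.py 0.4545 0.1817 0.028
```

```text
t 55.00 tcp [ 0.586  -0.0636  0.191 ] yaw(y axis) 92.2 w 0.0244 tool cm [10.26 24.72 18.  ]
```

Request:
send_rows:
  commands: "0.5 1.2 0 0;1 2.4 0 0;1.1 2.6 0 0;1.1 2.6 0 0;1.1 2.6 0 0;1.1 2.6 0 0;1.1 2.6 0 0;1.1 2.6 0 0;0.9 2.2 0 0;0.5 1.2 0 0;0 0 0 0;0 0 0 0"

```text
t: 56.5
tcp_pos: [0.4683, 0.1713, 0.1961]
eef_rot: [[-0.99, -0.039, -0.135], [-0.042, 0.999, 0.017], [0.135, 0.022, -0.991]]
force: [-0.0, 0.5, -1.3]
width: 0.0243
```

```bash
python3 go.py 0.4555 0.1817 0.030
```

```text
t 56.50 tcp [0.4683 0.1713 0.1961] yaw(y axis) 92.3 w 0.0243 tool cm [-1.02  0.72 16.65]
```

Request:
send_rows:
  commands: "-0.5 0.3 0 0;-0.5 0.4 1.5 0;0 0 3 0;0 0 3 0;0 0 2.5 0;0 0 1 0;0 0 0 0;0 0 0 0"

```text
t: 57.5
tcp_pos: [0.465, 0.1794, 0.079]
eef_rot: [[-0.99, -0.035, -0.136], [-0.038, 0.999, 0.017], [0.135, 0.022, -0.991]]
force: [0.2, -0.0, -0.1]
width: 0.0246
```

```bash
python3 go.py 0.4555 0.1817 0.030
```

```text
t 57.50 tcp [0.465  0.1794 0.079 ] yaw(y axis) 92.0 w 0.0246 tool cm [0.27 0.16 4.99]
```

Request:
send_rows:
  commands: "0.2 0.1 1 0;0.1 0.1 1.3 0;0 0 1 0;0 0 0.7 0;0 0 0.3 0;0 0 0 0;0 0 0 0"

```text
t: 58.38
tcp_pos: [0.4571, 0.1824, 0.0354]
eef_rot: [[-0.991, -0.035, -0.133], [-0.038, 0.999, 0.017], [0.132, 0.022, -0.991]]
force: [-0.4, -0.8, -0.3]
width: 0.0247
```

```bash
python3 go.py 0.4555 0.1817 0.030
```

```text
t 58.38 tcp [0.4571 0.1824 0.0354] yaw(y axis) 92.0 w 0.0247 tool cm [ 0.09 -0.08  0.56]
```

Request:
send_rows:
  commands: "0 0 0.3 0;0 0 0.2 0;0 0 0.1 0;0 0 0 0;0 0 0 0"

```text
t: 59.0
tcp_pos: [0.4569, 0.1825, 0.0297]
eef_rot: [[-0.991, -0.035, -0.131], [-0.038, 0.999, 0.017], [0.131, 0.022, -0.991]]
force: [-0.0, -0.7, -1.0]
width: 0.0246
```

Release and retract, then check.

Request:
send_rows:
  commands: "0 0 0 0;0 0 0 0;0 0 0 0;0 0 0 0"
  hand: 0.5

```text
t: 59.5
tcp_pos: [0.4572, 0.1826, 0.03]
eef_rot: [[-0.991, -0.035, -0.131], [-0.038, 0.999, 0.017], [0.13, 0.022, -0.991]]
force: [-0.4, 0.4, -0.2]
width: 0.0427
```

Request:
send_rows:
  commands: "0 0 -1 0;0 0 -2 0;0 0 -3 0;0 0 -4 0;0 0 -4 0;0 0 -2 0;1 0 0 0;2 0 0 0;2 0 0 0;2 0 0 0;1 0 0 0;0 0 0 0"

```text
t: 61.0
tcp_pos: [0.3926, 0.1763, 0.2042]
eef_rot: [[-0.99, -0.035, -0.135], [-0.038, 0.999, 0.017], [0.134, 0.022, -0.991]]
force: [0.6, -1.0, 0.2]
width: 0.0422
```

```bash
python3 go.py 0.35 0.18 0.2; python3 - <<'E'
from h import *
import cv2
a=vision.grab_frame("side")[100:330,180:460,::-1]
b=vision.grab_frame("top")[140:290,140:480,::-1]
cv2.imwrite("pics/s4.png",cv2.resize(a,None,fx=2.5,fy=2.5,interpolation=cv2.INTER_CUBIC))
cv2.imwrite("pics/t4.png",cv2.resize(b,None,fx=2.3,fy=2.3,interpolation=cv2.INTER_CUBIC))
E
```

```text
t 61.00 tcp [0.3926 0.1763 0.2042] yaw(y axis) 92.0 w 0.0422 tool cm [4.15 0.51 0.99]
```

View pics/s4.png

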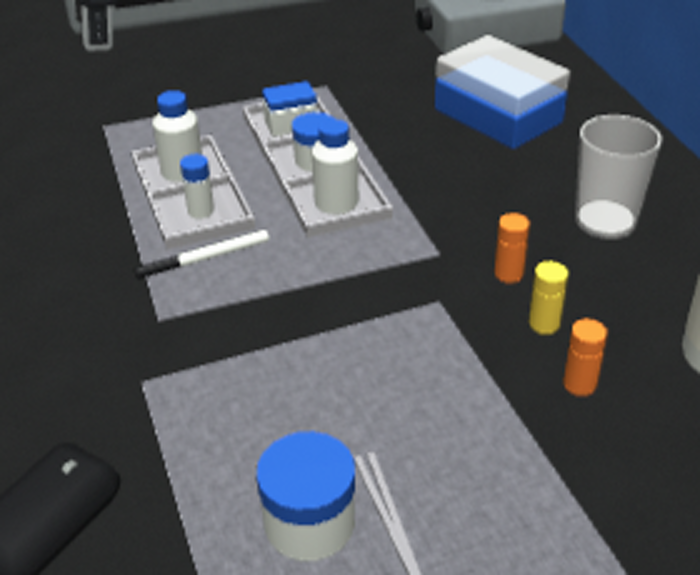

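View pics/t4.png

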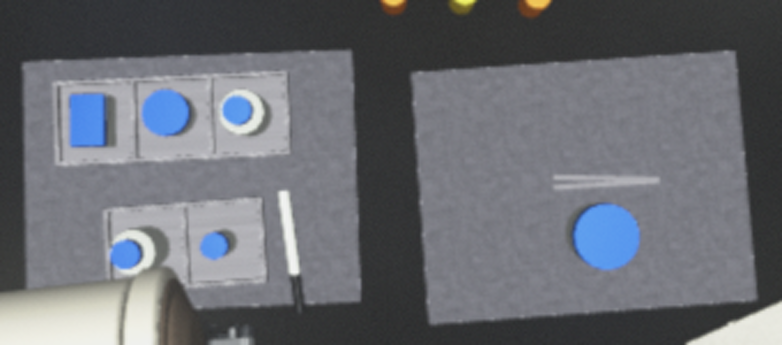

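```bash
python3 - <<'E'
from h import *
T={"box":(88,120,.049),"jar":(166,112,.052),"bL":(237.5,110,.092),"bS":(127,256,.092),"vial":(215,244,.065),"jarL":(607,237,.061)}
G={"box":(.580,.3123),"jar":(.584,.2344),"bL":(.588,.1565),"bS":(.452,.2595),"vial":(.4565,.1817),"jarL":(.4653,-.197)}
for k,(u,v,z) in T.items():
    w=ray("top",[(140+u/2.3-.3,140+v/2.3-.3)],z)[0]
    print(k,w.round(4),"err mm",((w-G[k])*1000).round(1),"side crop px",((proj("side",[[*w,z]])[0]-[180,100])*2.5).round(0))
E
```

```text
box [0.5799 0.3098] err mm [-0.1 -2.5] side crop px [286.  90.]
jar [0.5875 0.2329] err mm [ 3.5 -1.5] side crop px [311. 122.]
bL [0.5867 0.1562] err mm [-1.3 -0.3] side crop px [330. 125.]
bS [0.4509 0.2575] err mm [-1.1 -2. ] side crop px [166.  97.]
vial [0.4596 0.1813] err mm [ 3.1 -0.4] side crop px [192. 160.]
jarL [ 0.4645 -0.1974] err mm [-0.8 -0.4] side crop px [301. 468.]
```

```bash
python3 -c "
from station import env; print(env.sign_off())"
```

```text
the job is handed in; nothing more can be done
None
```

Both kits are made up and the job is handed in. The last robot clock reading was about 61 s, against the 136 s limit.

- **Long tray:** slide box, small jar and one bottle, in that order along the tray.
- **Short tray:** the other bottle and the slim vial.
- **Large jar:** still in stock, within 1 mm of its starting measurement.

**Last checks:** in the final top picture every placed thing was within 4 mm of its compartment centre. The final side picture agreed to a few pixels, and everything looked upright on the tray floor. Nothing was dropped, and the arm was clear of everything at hand-in.

**What did not go as planned:** the gripper picked up tilt over the moves, reaching about 8° by the end, and I had no command to undo it. The jaws kept gripping squarely and each thing was lowered to the floor before release. The placements do not seem to have suffered, but I did not measure how upright each thing stands.

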